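Clamp a glued connector housing with spacers

ROBOT

A 6-joint arm with a two-finger parallel gripper is mounted at the origin on the work surface. World frame = base frame: x ahead of the robot, y to its left, z up, the work surface at z = 0. Lengths are in m, angles in rad, forces in N, time in s.
With the tool pointing down it reaches from about 0.35 to 0.775 m from the base axis. Payload 7.3 kg.
Tool frame: the origin (TCP) lies at the centre of the arm's flange, where the gripper is bolted on; the fingertips stand 178 mm ahead of it and the grasp point (between the pads) lies 159 mm ahead of it; z points along the fingers, y is the line along which they close (so a half turn about z gives the same grasp; the last joint's range is limited). The gripper opens to 92 mm and grips with 3 to 60 N. Pads are 19 mm wide; open, the fingers measure 130 mm over their backs; the gripper's body (75 mm by 190 mm) begins 47 mm behind the grasp point.
Start: joints at [-1.468, 0.342, 1.524, -0, 1.275, -0.146], TCP at [0.129, -0.509, 0.405] pointing down, gripper open.
Joint ranges: [-2.53, 2.53], [-0.77, 2.02], [0.04, 2.7], [-1, 4.14], [0.28, 2.66], [-3.11, 3.11]. Speed limits (rad/s): [2.57, 2.57, 3.14, 3.14, 3.14, 3.14].

INTERFACE

Orientations are given as [roll, pitch, yaw] about the fixed x, y, z axes, in that order (R = Rz(yaw) Ry(pitch) Rx(roll)).
In Python, from cell import robot gives the robot as it stands.
- The arm moves only by the shell command python3 -m pendant 'ROWS' [OPENING] [FORCE]. ROWS is a JSON list of rows, 1 to 8 of them, each an object with the fields d (a list: dx, dy, dz in shares of 0.3 m (1.0 is 0.3 m)), turn_vec (a list: a rotation vector rx, ry, rz in fractions of the full range, 1 being 90 degrees); a field left out counts as zero; each row shifts and turns the commanded pose from where the row before left it, along the tool's axes as they then stand; what a row does not reach is not made up. A row lasts 1/12 s, in which the tool goes at most 0.0417 m and 0.125 rad, less where a joint would pass 70% of its speed; a pose out of reach is approached as far as the arm can. OPENING is the finger opening in m, set as the command begins (- or left out keeps the last). The fingers move at their own pace and stop on an object; FORCE is the grip in N (left out, the last holds). Time passes only in rows, so rows that do not move let the fingers close. It prints the time, the measured TCP pose, the force, the opening and the grip force at its end. A shift or turn number past 1, either way, is cut back to 1. Input that does not fit is refused with a message, and nothing moves.
- robot.observe(): the state, without advancing time (a new reading comes with each control period).
- robot.read_camera(name): name is "scene" or "top" or "wrist"; returns a dict with "image" (400x640x3 uint8, red, green, blue), "fx", "fy", "cx", "cy" (pixels), "pose" (4x4, takes a point from camera to world coordinates). Camera axes: x right, y down, z forward; pixel columns grow to the right and rows downward; lengths in m; the calibration is good to about 2 mm. The wrist camera is an equidistant fisheye: a pixel r from the principal point sees the ray r / f radians off the axis. A picture is of the moment at which its call begins. There is no depth.
- robot.hand_in(): hands the job in; it is judged then, once.
The state is a dict: "time": time; "qpos": joint angles; "qvel": joint speeds; "joint_efforts": joint torques, N m; "tool_pos": TCP position; "tool_rot": TCP orientation; "contact_force": force on the tool from outside, world axes, zero at the start; "torque": the same for the moment, N m; "opening": finger opening in m; "grip_force": force on a finger pad.
Only numpy, scipy, OpenCV 4.12 (cv2) and the standard library are available. Lean on these libraries where they do the work, as an engineer would, in place of code of your own. Each camera call takes 0.05 s, during which the arm holds its last target. There are 200 camera calls.

TASK

Stand the freshly glued connector housing in the clamping fixture against the stop, then add spacer plates from the rack, one at a time, between the housing and the spring jaw until pushing the back of the jaw squeezes the whole stack against the stop instead of just running to the end of its travel. Finish while still holding the jaw pushed firmly, not rammed, against the stack: it springs open if let go. Leave the reel, pliers and jar alone.

Things in the scene. Friction and masses are not known exactly. Their poses are not given: they have to be found in the camera images.
- fixture: Fixed aluminium base plate, 90 (x) by 200 (y) by 12 mm; origin at the centre of its underside. The clamping channel runs along its y: floor = plate top (z 12 mm), two dark guide strips 6 mm high with inner faces at x = -25 and +25 mm (5 mm wide, y -45 to +65 mm). Spring jaw at the -y end, stop at the +y end. Yaw within 0.3 rad.
- jaw: Bright steel sliding block, 30 (x) by 24 (y) by 34 mm high, axes as the fixture, origin under its centre on the channel floor; front face 12 mm to +y, back face (push here) 12 mm to -y. Rests at fixture y = -45 mm; slides to +y 19 mm at most (y = -26 mm, hard end). A spring returns it: 2 N at rest, 4 N at full travel.
- stop: Dark steel block fixed on the channel floor, 30 (x) by 30 (y) by 34 mm high, black knob (16 mm wide, 8 mm high) on top; axes as the fixture, origin under its centre, face to the jaw 15 mm to -y. Its fixture y differs per run, 29 to 45 mm: opening to the resting jaw 47 to 63 mm, so one or two spacers are needed.
- housing: Loose black plastic block with a thin grey seam, 44 (x) by 26 (y) by 40 mm high, and a steel barrel 14 mm wide, 10 mm high on top; 60 to 125 g. Origin at the centre of its underside. Starts upright on the bench. Goes in the channel with its x along the fixture x, either way round; grip its ends (44 mm apart in x), which stand out past jaw and stop.
- rack: Fixed grey rack, base 40 (x) by 130 (y) by 8 mm, origin at the centre of its underside. Four blocks 28 mm wide in x, tops 26 mm above the origin, leave three slots 14 mm wide at y = -34, 0 and +34 mm; the spacers stand in them on the base (z 8 mm). Yaw within 0.3 rad.
- spacer0: Loose aluminium plate standing on edge, 44 (x) by 12 (y, thickness) by 46 mm high, 65 g, origin at the centre of its underside; starts in the rack slot at rack y = -34 mm. The three spacers are alike, use any. Its ends (44 mm apart in x) stand out 8 mm past the rack blocks: grip there from above.
- spacer1: Loose aluminium plate standing on edge, 44 (x) by 12 (y, thickness) by 46 mm high, 65 g, origin at the centre of its underside; starts in the rack slot at rack y = 0 mm. The three spacers are alike, use any. Its ends (44 mm apart in x) stand out 8 mm past the rack blocks: grip there from above.
- spacer2: Loose aluminium plate standing on edge, 44 (x) by 12 (y, thickness) by 46 mm high, 65 g, origin at the centre of its underside; starts in the rack slot at rack y = 34 mm. The three spacers are alike, use any. Its ends (44 mm apart in x) stand out 8 mm past the rack blocks: grip there from above.
- reel: Bystander: upright metal solder reel, 52 mm diameter, 45 mm high, origin under its centre. Not to be moved.
- pliers: Bystander: pliers with red handles lying flat, about 140 mm long along x, 14 mm high, origin near the middle at bench level. Not to be moved.
- jar: Bystander: white jar with black lid, 50 mm diameter, 60 mm high, origin under its centre. Not to be moved.
There are look-alikes about, which are no part of the job. Leave any green or pink look-alike of the spacer0 alone.

How it is judged:
On the way, in this order (a step that is already met when the one before it is completed fails the run):
1. the housing stands on the channel floor, between jaw and stop, let go (it may still lean a little) (x of housing in the frame of fixture between -0.008 and 0.008 m and z of housing in the frame of fixture between 0.008 and 0.02 m and angle between housing's own z axis and vertical below 0.3 rad and angle between the x axis of housing and the x axis of fixture, either way round below 0.3 rad and y of housing in the frame of jaw above 0.02 m and y of housing in the frame of stop below -0.025 m and contact force between housing and the fingers below 0.05 N), for 0.1 s.
2. a spacer stands on the channel floor between the jaw and the housing, let go (it may still lean a little) (((x of spacer0 in the frame of fixture between -0.008 and 0.008 m and z of spacer0 in the frame of fixture between 0.008 and 0.02 m and angle between spacer0's own z axis and vertical below 0.3 rad and angle between the x axis of spacer0 and the x axis of fixture, either way round below 0.3 rad and y of spacer0 in the frame of jaw above 0.01 m and y of spacer0 in the frame of housing below -0.014 m and contact force between spacer0 and the fingers below 0.05 N) or (x of spacer1 in the frame of fixture between -0.008 and 0.008 m and z of spacer1 in the frame of fixture between 0.008 and 0.02 m and angle between spacer1's own z axis and vertical below 0.3 rad and angle between the x axis of spacer1 and the x axis of fixture, either way round below 0.3 rad and y of spacer1 in the frame of jaw above 0.01 m and y of spacer1 in the frame of housing below -0.014 m and contact force between spacer1 and the fingers below 0.05 N) or (x of spacer2 in the frame of fixture between -0.008 and 0.008 m and z of spacer2 in the frame of fixture between 0.008 and 0.02 m and angle between spacer2's own z axis and vertical below 0.3 rad and angle between the x axis of spacer2 and the x axis of fixture, either way round below 0.3 rad and y of spacer2 in the frame of jaw above 0.01 m and y of spacer2 in the frame of housing below -0.014 m and contact force between spacer2 and the fingers below 0.05 N))), for 0.1 s.
At the end, for the whole second after the job is handed in: Robot pushes the jaw; over 3 N at robot-jaw, jaw-spacer and housing-stop, all at rest; housing and the spacer at the jaw stand on the channel floor (3.5 mm), upright (0.12 rad), square (0.17 rad), centred across (8 mm) (x of housing in the frame of fixture between -0.008 and 0.008 m and z of housing in the frame of fixture between 0.008 and 0.0155 m and angle between housing's own z axis and vertical below 0.12 rad and angle between the x axis of housing and the x axis of fixture, either way round below 0.17 rad and contact force between stop and housing above 3 N and linear speed of each of housing, jaw below 0.01 m/s and contact force between any of the fingers, the arm and jaw above 3 N and ((x of spacer0 in the frame of fixture between -0.008 and 0.008 m and z of spacer0 in the frame of fixture between 0.008 and 0.0155 m and angle between spacer0's own z axis and vertical below 0.12 rad and angle between the x axis of spacer0 and the x axis of fixture, either way round below 0.17 rad and y of spacer0 in the frame of jaw above 0.01 m and y of spacer0 in the frame of housing below -0.014 m and contact force between jaw and spacer0 above 3 N) or (x of spacer1 in the frame of fixture between -0.008 and 0.008 m and z of spacer1 in the frame of fixture between 0.008 and 0.0155 m and angle between spacer1's own z axis and vertical below 0.12 rad and angle between the x axis of spacer1 and the x axis of fixture, either way round below 0.17 rad and y of spacer1 in the frame of jaw above 0.01 m and y of spacer1 in the frame of housing below -0.014 m and contact force between jaw and spacer1 above 3 N) or (x of spacer2 in the frame of fixture between -0.008 and 0.008 m and z of spacer2 in the frame of fixture between 0.008 and 0.0155 m and angle between spacer2's own z axis and vertical below 0.12 rad and angle between the x axis of spacer2 and the x axis of fixture, either way round below 0.17 rad and y of spacer2 in the frame of jaw above 0.01 m and y of spacer2 in the frame of housing below -0.014 m and contact force between jaw and spacer2 above 3 N))); the arm keeps its last pose, push and grip.
It fails at once if the glued housing is rammed against the stop with over 60 N (contact force between stop and housing above 60 N).
It fails at once if the reel is moved over 20 mm (distance of reel from where it was at the start of the episode above 0.02 m).
It fails at once if the pliers is moved over 20 mm (distance of pliers from where it was at the start of the episode above 0.02 m).
It fails at once if the jar is moved over 20 mm (distance of jar from where it was at the start of the episode above 0.02 m).
It also fails if it takes over 72 s, if anything falls off the work surface, if the arm or the gripper's body presses on something with over 40 N, if the wrist force passes 120 N, or if a joint passes its speed limit or range.

## Working session

There is one attempt and no reset: what is moved stays moved. The work goes in short steps, Python scripts to look and compute and a shell command to move; the robot and the scene stay as the last step left them, time stands still between calls to the robot, and variables do not carry over. Pictures are saved under pics/ and viewed, at most 10 in all, crops included, and the job is handed in when it is done.

```bash
mkdir -p pics; ls; python3 - <<'E'
from cell import robot
import cv2,numpy as np
for n in("scene","top"):
    c=robot.read_camera(n); np.savez("pics/%s0.npz"%n,**c)
    cv2.imwrite("pics/%s0.png"%n,c["image"][:,:,::-1])
    print(n,c["fx"],c["fy"],c["cx"],c["cy"],c["pose"].round(4).tolist())
s=robot.observe();print(s["time"],s["tool_pos"],s["tool_rot"],s["contact_force"],s["opening"])
E
```

```text
pics
scene 510.15054166924625 510.15054166924625 320.4995013130355 193.73133080802774 [[0.264, 0.8371, -0.4792, 1.148], [0.9645, -0.2331, 0.124, -0.2039], [-0.0079, -0.4949, -0.8689, 1.062], [0.0, 0.0, 0.0, 1.0]]
top 422.85311259471456 422.85311259471456 311.6859398552328 199.69537859652854 [[0.0294, -0.9871, 0.1576, 0.4106], [-0.9994, -0.0317, -0.0121, -0.0414], [0.0169, -0.1572, -0.9874, 1.0533], [0.0, 0.0, 0.0, 1.0]]
0.1 [ 0.12928961 -0.50872142  0.40410139] [-3.14021464e+00 -1.79969398e-04  2.48838101e-01] [ 0.24186714 -0.15696678  0.37988972] 0.09184273269876754
```

View pics/scene0.png

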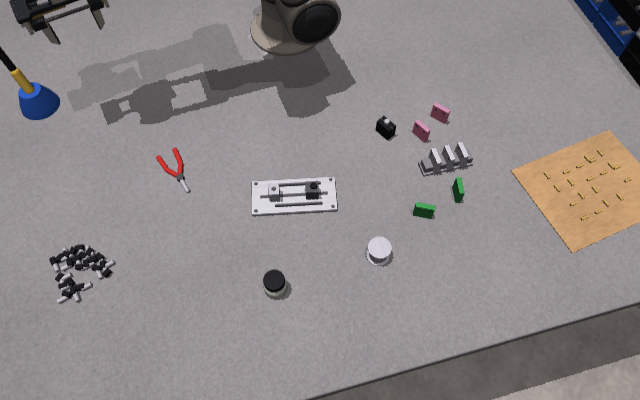

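View pics/top0.png

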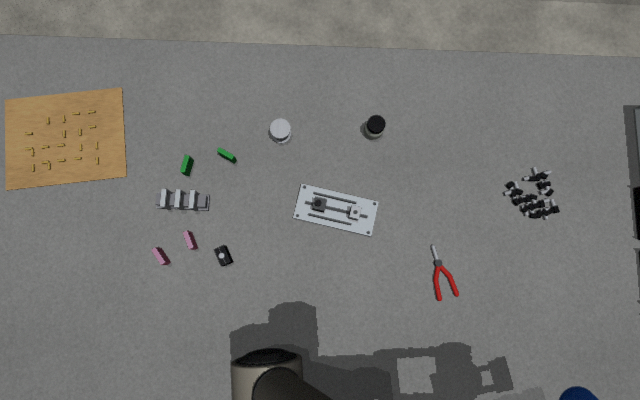

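The scene view shows the fixture at (294,196), the black housing at (386,127) and the grey rack with 3 plates at (446,158). The pink plates at (440,113) and (421,130) and the green ones at (424,210) and (458,190) are look-alikes. In the top view the fixture is at (336,210), the housing at (224,256) and the rack at (183,200). I'll enlarge crops to confirm this and measure.

```bash
python3 - <<'E'
import cv2,numpy as np
t=cv2.imread("pics/top0.png");s=cv2.imread("pics/scene0.png")
def crop(im,x,y,w,h,k): return cv2.resize(im[y:y+h,x:x+w],None,fx=k,fy=k,interpolation=cv2.INTER_CUBIC)
# top: rack/housing 150..250,180..275 ; fixture 288..388,178..243
a=crop(t,145,180,100,90,4);b=crop(t,288,180,100,90,4)
c=crop(s,370,100,100,60*1+20,4);d=crop(s,245,165,100,60+20,4)
b=cv2.copyMakeBorder(b,0,0,0,0,0)
im=np.vstack([np.hstack([a,b])[:300-0] if 0 else np.hstack([a,b])[:360], np.hstack([c,d])[:240]])
print(im.shape);cv2.imwrite("pics/crop1.png",im)
E
```

```text
(600, 800, 3)
```

View pics/crop1.png

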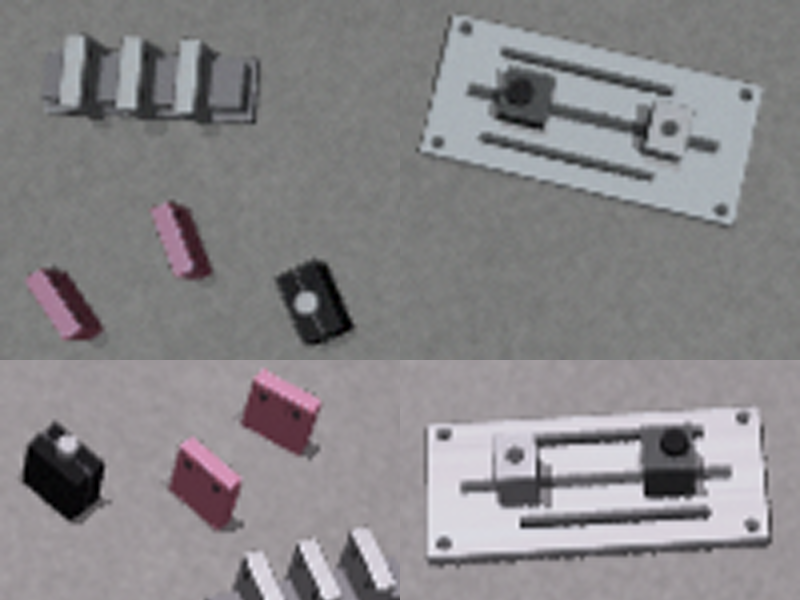

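Crop: the plates in the grey rack are grey/aluminium (top-view crop x≈76, 132, 190), unlike the pink and green ones. The housing is black with a seam and barrel, at crop (308,302). In the fixture the stop with its knob is on the left at (525,97) and the jaw at (668,130). Next I triangulate from the two views.

```bash
cat > h.py <<'E'
import numpy as np
from scipy.spatial.transform import Rotation as R
def ray(c,u,v,fish=False):
    x=(u-c["cx"])/c["fx"];y=(v-c["cy"])/c["fy"]
    if fish:
        r=np.hypot(x,y);d=np.array([x/r*np.sin(r),y/r*np.sin(r),np.cos(r)]) if r>0 else np.array([0,0,1.])
    else: d=np.array([x,y,1.])
    d=c["pose"][:3,:3]@d;return c["pose"][:3,3],d/np.linalg.norm(d)
def onz(c,u,v,z,fish=False):
    o,d=ray(c,u,v,fish);return o+d*(z-o[2])/d[2]
def tri(rs):
    A=0;b=0
    for o,d in rs:
        P=np.eye(3)-np.outer(d,d);A=A+P;b=b+P@o
    p=np.linalg.solve(A,b);return p,max(np.linalg.norm((np.eye(3)-np.outer(d,d))@(p-o)) for o,d in rs)
E
python3 - <<'E'
from h import *
t=dict(np.load("pics/top0.npz"));s=dict(np.load("pics/scene0.npz"))
k=lambda u,off:off+(u+.5)/4-.5
TA=lambda u,v:ray(t,k(u,145),k(v,180)); TB=lambda u,v:ray(t,k(u-400,288),k(v,180))
SC=lambda u,v:ray(s,k(u,370),k(v-360,100)); SD=lambda u,v:ray(s,k(u-400,245),k(v-360,165))
f=[tri([TB(*a),SD(*b)]) for a,b in (((450,14),(768,540)),((762,88),(428,557)),((735,223),(427,425)),((420,152),(757,408)))]
for p,e in f: print("plate",p.round(4),round(e,4))
P=np.array([p for p,e in f]);print(P.mean(0), [np.linalg.norm(P[i]-P[i-1]).round(4) for i in range(4)])
for n,a,b in (("knob",(519,91),(674,442)),("jawhole",(669,129),(515,455)),("barrel",(307,302),(67,443))):
    p,e=tri([TA(*a) if n=="barrel" else TB(*a),SC(*b) if n=="barrel" else SD(*b)]);print(n,p.round(4),round(e,4))
for u in((76,70),(132,72),(190,74)):
    o,d=TA(*u);print((o+d*(.054-o[2])/d[2]).round(3))
c=(t,);print("ax", )
E
```

```text
plate [ 0.6183 -0.0261  0.0076] 0.0023
plate [ 0.5774 -0.2213  0.0104] 0.0008
plate [ 0.4921 -0.2042  0.0149] 0.0007
plate [ 0.5305 -0.0091  0.0094] 0.0008
[ 0.55455934 -0.11517652  0.01057825] [np.float64(0.0895), np.float64(0.1995), np.float64(0.0871), np.float64(0.1989)]
knob [ 0.5642 -0.0687  0.051 ] 0.0012
jawhole [ 0.5449 -0.1592  0.0458] 0.0007
barrel [0.4323 0.1536 0.0508] 0.0004
[0.565 0.299 0.054]
[0.565 0.266 0.054]
[0.565 0.231 0.054]
ax
```

Careful with the scale: shifts go in shares of 0.3 m and turns go in shares of 90 degrees. That gives: -0.125 rad / 1.5708 = -0.0796.

```bash
cat > snap.py <<'E'
import sys,cv2,numpy as np
from cell import robot
n=sys.argv[1];c=robot.read_camera("wrist");np.savez(f"pics/{n}.npz",**c)
cv2.imwrite(f"pics/{n}.png",c["image"][:,:,::-1])
s=robot.observe();print(n,s["time"],s["tool_pos"].round(4) if hasattr(s["tool_pos"],"round") else s["tool_pos"],s["tool_rot"],c["fx"],c["pose"].round(3).tolist())
E
python3 -m pendant '[{"turn_vec": [0, 0, -0.0796]}, {"turn_vec": [0, 0, -0.0796]}, {"turn_vec": [0, 0, -0.0796]}, {"turn_vec": [0, 0, -0.0796]}, {"turn_vec": [0, 0, -0.0796]}, {"turn_vec": [0, 0, -0.0796]}, {"turn_vec": [0, 0, -0.0796]}]' 0.09
python3 -m pendant '[{"turn_vec": [0, 0, -0.0796]}, {"turn_vec": [0, 0, -0.0796]}, {"turn_vec": [0, 0, -0.0796]}, {"turn_vec": [0, 0, -0.0796]}, {"turn_vec": [0, 0, -0.0796]}, {"turn_vec": [0, 0, -0.0796]}, {"turn_vec": [0, 0, -0.0796]}]'
python3 -m pendant '[{"d": [0, 0.1333, 0]}, {"d": [0, 0.1333, 0]}, {"d": [0, 0.1333, 0]}, {"d": [0, 0.1333, 0]}, {"d": [0, 0.1333, 0]}, {"d": [0, 0.1333, 0]}, {"d": [0, 0.1333, 0]}]'
python3 -m pendant '[{"d": [0, 0.1333, 0]}, {"d": [0, 0.1333, 0]}, {"d": [0, 0.1333, 0]}, {"d": [0, 0.1333, 0]}, {"d": [0, 0.1333, 0]}, {"d": [0.1333, 0.0667, 0]}, {"d": [0.1333, 0, 0]}, {"d": [0.1333, 0, 0]}]'
python3 -m pendant '[{"d": [0.1333, 0, 0]}, {"d": [0.1, 0, 0]}, {}]'
python3 snap.py w1
```

```text
time: 0.68
tool_pos: [0.1293, -0.5087, 0.4043]
tool_rot: [-3.141, -0.001, 1.13]
contact_force: [-0.0, 0.1, -0.2]
opening: 0.0898
grip_force: 0.0
time: 1.27
tool_pos: [0.1293, -0.5088, 0.4043]
tool_rot: [3.141, -0.001, 2.005]
contact_force: [0.2, -0.6, -0.2]
opening: 0.0901
grip_force: 0.0
time: 1.85
tool_pos: [0.3856, -0.3914, 0.4044]
tool_rot: [-3.141, -0.001, 1.999]
contact_force: [-0.1, -0.0, -0.5]
opening: 0.0897
grip_force: 0.0
time: 2.52
tool_pos: [0.5347, -0.1933, 0.4026]
tool_rot: [-3.14, -0.002, 2.0]
contact_force: [0.8, 0.8, 0.1]
opening: 0.0896
grip_force: 0.0
time: 2.77
tool_pos: [0.5032, -0.1271, 0.4047]
tool_rot: [-3.14, -0.003, 2.003]
contact_force: [0.2, -0.1, 0.7]
opening: 0.0897
grip_force: 0.0
w1 2.8167 [ 0.5044 -0.1292  0.4049] [-3.14125675e+00 -5.82875361e-04  2.00203895e+00] 309.70691628693146 [[0.908, 0.402, 0.113, 0.471], [0.418, -0.873, -0.25, -0.059], [-0.002, 0.275, -0.962, 0.385], [0.0, 0.0, 0.0, 1.0]]
```

Converted, 0.04 m / 0.3 = 0.1333, 0.01 m / 0.3 = 0.0333.

```bash

python3 -m pendant '[{"d": [0.1333, 0.0333, 0]}, {"d": [0.1333, 0.0333, 0]}, {"d": [0.1333, 0.0333, 0]}, {"d": [0.1333, 0.0333, 0]}, {"d": [0.1333, 0.0333, 0]}, {"d": [0.1333, 0.0167, 0]}, {}]' | head -2
python3 snap.py w2
python3 -m pendant '[{"d": [0.1333, 0.0667, 0]}, {"d": [0.1, 0.0667, 0]}, {"d": [0, 0.0667, 0]}, {}]' | head -2
python3 snap.py w3
python3 - <<'E'
import cv2,numpy as np
a=[cv2.imread(f"pics/w{i}.png") for i in (2,3)]
cv2.imwrite("pics/w23.png",np.hstack([i[100:400,120:520] for i in a]))
E
```

```text
time: 3.4
tool_pos: [0.4545, 0.1142, 0.4046]
w2 3.45 [0.4554 0.1119 0.4046] [-3.14148384e+00 -1.73210415e-04  2.00365702e+00] 309.70691628693146 [[0.908, 0.403, 0.115, 0.423], [0.419, -0.873, -0.25, 0.183], [-0.001, 0.275, -0.961, 0.385], [0.0, 0.0, 0.0, 1.0]]
time: 3.78
tool_pos: [0.484, 0.1958, 0.4043]
w3 3.8333 [0.483  0.1947 0.404 ] [-3.14141113e+00  8.42908240e-04  1.99878004e+00] 309.70691628693146 [[0.91, 0.399, 0.117, 0.452], [0.415, -0.874, -0.253, 0.264], [0.001, 0.279, -0.96, 0.384], [0.0, 0.0, 0.0, 1.0]]
```

View pics/w23.png

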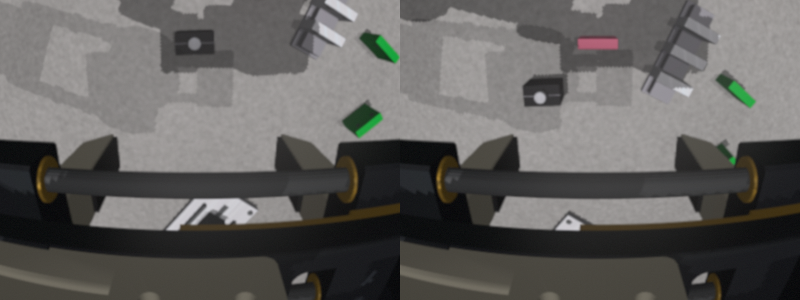

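```bash
python3 - <<'E'
import cv2,numpy as np
w=[None]+[cv2.imread(f"pics/w{i}.png") for i in (1,2,3)]
def crop(im,x,y,w,h,k): return cv2.resize(im[y:y+h,x:x+w],None,fx=k,fy=k,interpolation=cv2.INTER_CUBIC)
im=np.vstack([np.hstack([crop(w[2],400,80,100,75,4),crop(w[3],340,90,100,100,4)[:300]]),np.hstack([crop(w[2],290,110,50,75,4),crop(w[3],235,160,50,75,4),crop(w[1],120,100,400,300,1)])])
cv2.imwrite("pics/crop2.png",im)
E
```

```text
(no output)
```

View pics/crop2.png

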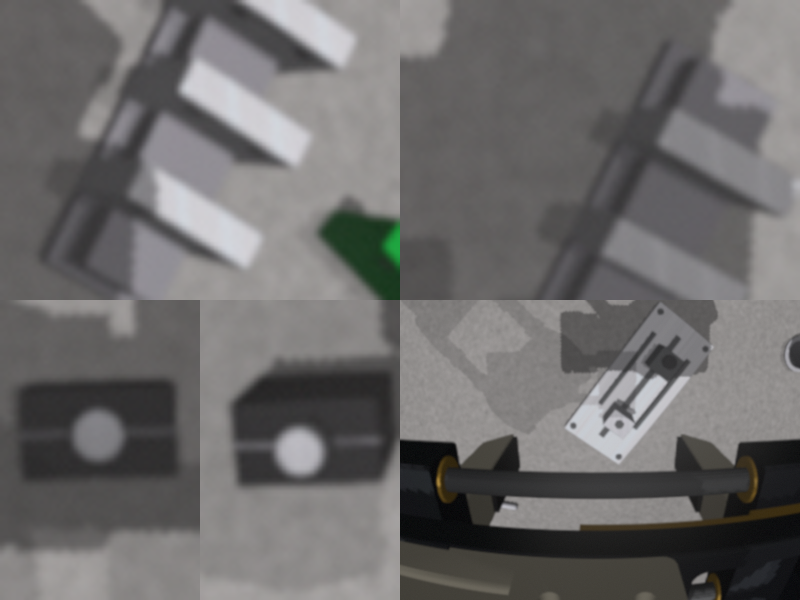

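```bash
python3 - <<'E'
from h import *
w1,w2,w3=[dict(np.load(f"pics/w{i}.npz")) for i in(1,2,3)]
h=.375 # half pixel crop shift
def q(cr,k=4): return cr
p2=lambda u,v:(400+(u+.5)/4-.5,80+(v+.5)/4-.5); p3=lambda u,v:(340+(u-400+.5)/4-.5,90+(v+.5)/4-.5)
h2=lambda u,v:(290+(u+.5)/4-.5,110+(v-300+.5)/4-.5); h3=lambda u,v:(235+(u-200+.5)/4-.5,160+(v-300+.5)/4-.5)
print("barrel",tri([ray(w2,*h2(98,435),True),ray(w3,*h3(299,452),True)]))
for c,f,L,Rr in((w2,h2,(20,437),(175,432)),(w3,h3,(234,446),(382,440))):
    a,b=[onz(c,*f(*x),.04,True) for x in(L,Rr)];d=b-a;print("seam",(a+b)/2,np.linalg.norm(d),np.arctan2(d[1],d[0]))
print("s2",tri([ray(w2,*p2(246,114),True),ray(w3,*p3(671,274),True)]))
for n,c,f,cs in(("s2",w2,p2,[(200,58),(312,135),(295,167),(178,95)]),("s1",w2,p2,[(151,161),(263,238),(246,270),(129,198)]),("s3",w3,p3,[(678,108),(797,180),(780,215),(658,145)])):
    P=np.array([onz(c,*f(*x),.054,True) for x in cs]);d=P[1]-P[0];e=P[2]-P[3]
    print(n,P.mean(0).round(4),np.linalg.norm(d).round(4),np.linalg.norm(P[2]-P[1]).round(4),np.arctan2(d[1],d[0]).round(3),np.arctan2(e[1],e[0]).round(3))
f1=lambda u,v:(120+u-400,100+v-300)
P=np.array([onz(w1,*f1(*x),.012,True) for x in((661,302),(714,346),(620,464),(565,430))])
print("plate",P.round(4).tolist(),P.mean(0))
print("knob",onz(w1,*f1(669,361),.054,True),"jaw",onz(w1,*f1(620,424),.046,True))
E
```

```text
barrel (array([0.43180446, 0.15454364, 0.05020529]), np.float64(0.00024009897888040748))
seam [0.43208206 0.15374217 0.04      ] 0.043099799973523825 0.4639857431004172
seam [0.43214642 0.15480807 0.04      ] 0.044039992482685475 0.4661032261053865
s2 (array([0.56169169, 0.26501705, 0.05725781]), np.float64(0.0004892772181064203))
s2 [0.5641 0.266  0.054 ] 0.0419 0.0112 -0.03 0.011
s1 [0.5639 0.2322 0.054 ] 0.0418 0.0108 -0.054 -0.016
s3 [0.5634 0.3006 0.054 ] 0.0404 0.0111 -0.033 -0.019
plate [[0.5327, -0.0094, 0.012], [0.6183, -0.0265, 0.012], [0.5796, -0.2208, 0.012], [0.4933, -0.2064, 0.012]] [ 0.55596717 -0.11579727  0.012     ]
knob [ 0.56223938 -0.0686841   0.054     ] jaw [ 0.54656385 -0.15911332  0.046     ]
```

The measurements agree: barrel top z is 0.050 (expected 0.050), spacer top 0.057 (expected 0.054), and the plate is 200×88 mm. The fixture is at (0.555,-0.1155) with yaw -0.197, and stop y is about 45 mm, so the opening is about 63 mm and two spacers are needed. I go for the housing now.

Converted, 0.04 m / 0.3 = 0.1333, -0.033 m / 0.3 = -0.11, -0.037 rad / 1.5708 = -0.0236.

```bash

python3 -m pendant '[{"d": [-0.0167, -0.1, 0], "turn_vec": [0, 0, -0.0236]}, {"d": [-0.0333, -0.11, 0]}, {"d": [0, 0, 0.1333]}, {"d": [0, 0, 0.1333]}, {"d": [0, 0, 0.1]}, {"d": [0, 0, 0.1]}, {}, {}]' 0.07
cat > to.py <<'E'
# to.py x y z psi : remaining shift in tool axes
import sys,numpy as np
from scipy.spatial.transform import Rotation as R
from cell import robot
s=robot.observe();x=np.array([float(a) for a in sys.argv[1:4]]);psi=float(sys.argv[4])
A=R.from_euler("xyz",s["tool_rot"]);B=R.from_euler("xyz",[np.pi,0,psi])
print("t",s["time"],"pos",np.round(s["tool_pos"],4),"psi",round(s["tool_rot"][2],3),"F",np.round(s["contact_force"],1),"grip",s["grip_force"],"open",round(s["opening"],4))
print("shift",A.inv().apply(x-s["tool_pos"]).round(4),"rot",(A.inv()*B).as_rotvec().round(3))
E
python3 to.py .432 .1545 .188 2.036
```

```text
time: 4.5
tool_pos: [0.431, 0.153, 0.2641]
tool_rot: [-3.138, -0.001, 2.034]
contact_force: [-0.3, -0.2, 0.0]
opening: 0.0698
grip_force: 0.0
t 4.5 pos [0.431  0.153  0.2641] psi 2.034 F [-0.3 -0.2  0. ] grip 0.0 open 0.0698
shift [0.0008 0.0019 0.0761] rot [-0.004 -0.001 -0.002]
```

Converted, 0.04 m / 0.3 = 0.1333, 0.036 m / 0.3 = 0.12.

```bash

python3 -m pendant '[{"d": [0.0033, 0.0067, 0.12]}, {"d": [0, 0, 0.1333]}, {}, {}]'
python3 to.py .432 .1545 .188 2.036
python3 -m pendant '[{}, {}, {}, {}, {}, {}, {}, {}]' 0.03 20
python3 to.py .432 .1545 .188 2.036
python3 -m pendant '[{"d": [0, 0, -0.1333]}, {"d": [0, 0, -0.1333]}, {"d": [0, 0, -0.1]}, {}, {}]'
python3 to.py .558 -.1003 .3 1.374
```

```text
time: 4.83
tool_pos: [0.4325, 0.1558, 0.1891]
tool_rot: [-3.139, -0.001, 2.035]
contact_force: [1.0, 0.4, 0.1]
opening: 0.0701
grip_force: 0.0
t 4.8333 pos [0.4325 0.1558 0.1891] psi 2.035 F [1.  0.4 0.1] grip 0.0 open 0.0701
shift [-0.0009 -0.001   0.0011] rot [-0.003 -0.001 -0.001]
time: 5.5
tool_pos: [0.4325, 0.1564, 0.1902]
tool_rot: [3.139, 0.001, 2.036]
contact_force: [-3.0, -0.8, 11.9]
opening: 0.0441
grip_force: 20.0
t 5.5 pos [0.4325 0.1564 0.1902] psi 2.036 F [-3.  -0.8 11.9] grip 20.00439763069153 open 0.0441
shift [-0.0014 -0.0013  0.0022] rot [0.002 0.001 0.   ]
time: 5.92
tool_pos: [0.4323, 0.1564, 0.3005]
tool_rot: [3.137, 0.001, 2.036]
contact_force: [-1.0, -0.2, -1.8]
opening: 0.0441
grip_force: 20.0
t 5.9167 pos [0.4323 0.1564 0.3005] psi 2.036 F [-1.  -0.2 -1.8] grip 19.995864629745483 open 0.0441
shift [-0.2857 -0.0028  0.0008] rot [ 0.005 -0.     0.662]
```

Converted, -0.04 m / 0.3 = -0.1333, -0.006 m / 0.3 = -0.02.

```bash

python3 -m pendant '[{"d": [-0.1333, 0, 0]}, {"d": [-0.1333, 0, 0]}, {"d": [-0.1333, 0, 0]}, {"d": [-0.1333, 0, 0]}, {"d": [-0.1333, 0, 0]}, {"d": [-0.1333, 0, 0]}, {"d": [-0.1333, -0.01, 0]}, {"d": [-0.02, 0, 0]}]' >/dev/null
python3 -m pendant '[{"turn_vec": [0, 0, 0.0764]}, {"turn_vec": [0, 0, 0.0764]}, {"turn_vec": [0, 0, 0.0764]}, {"turn_vec": [0, 0, 0.0764]}, {"turn_vec": [0, 0, 0.0764]}, {"turn_vec": [0, 0, 0.0395]}, {}, {}]' >/dev/null
python3 to.py .558 -.1003 .21 1.374
python3 snap.py w4
python3 - <<'E'
import cv2
i=cv2.imread("pics/w4.png");cv2.imwrite("pics/w4c.png",cv2.resize(i[60:360,120:520],None,fx=2,fy=2,interpolation=cv2.INTER_CUBIC))
E
```

```text
t 7.25 pos [ 0.5573 -0.1003  0.2973] psi 1.376 F [-0.4 -0.1 -1.3] grip 19.996198117733 open 0.0436
shift [0.0001 0.0009 0.0873] rot [-0.003 -0.     0.002]
w4 7.3 [ 0.5574 -0.1004  0.2977] [-3.13954439e+00 -1.82211492e-04  1.37621913e+00] 309.70691628693146 [[0.981, -0.185, -0.057, 0.571], [-0.194, -0.943, -0.272, -0.027], [-0.003, 0.278, -0.961, 0.277], [0.0, 0.0, 0.0, 1.0]]
```

View pics/w4c.png

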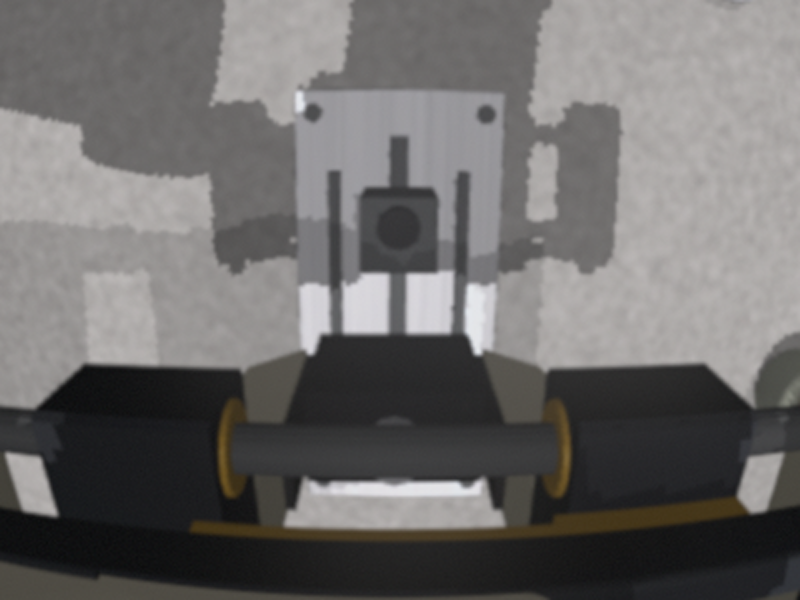

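The housing hangs square over the channel, with the stop's jaw-side top edge at crop y≈271, x 360–438. I check the stop position with this closer view.

```bash
python3 - <<'E'
from h import *
c=dict(np.load("pics/w4.npz"))
f=lambda u,v:(120+(u+.5)/2-.5,60+(v+.5)/2-.5)
O=np.array([.555,-.1155]);yaw=-.197;X=np.array([np.cos(yaw),np.sin(yaw)]);Y=np.array([-X[1],X[0]])
for n,p,z in(("edgeL",(361,271),.046),("edgeR",(438,271),.046),("knob",(399,228),.054),("plL",(296,90),.012),("plR",(504,94),.012),("strLtop in",(341,172),.018),("strRtop in",(458,172),.018)):
    w=onz(c,*f(*p),z,True)[:2]-O;print(n,(w@X).round(4),(w@Y).round(4))
E
```

```text
edgeL -0.0148 0.0294
edgeR 0.0149 0.0295
knob -0.0003 0.0478
plL -0.044 0.1001
plR 0.0445 0.0988
strLtop in -0.0245 0.065
strRtop in 0.0246 0.0651
```

Converted, 0.03 m / 0.3 = 0.1, 0.02 m / 0.3 = 0.0667.

```bash

python3 -m pendant '[{"d": [0, 0.0033, 0.1]}, {"d": [0, 0, 0.1]}, {"d": [0, 0, 0.0667]}, {"d": [0, 0, 0.0267]}, {}]' >/dev/null
python3 to.py .558 -.1003 .202 1.374
python3 -m pendant '[{"d": [0, 0, 0.0067]}, {"d": [0, 0, 0.0067]}, {}]' | sed -n '2p;4p'
python3 -m pendant '[{"d": [0, 0, 0.0033]}, {"d": [0, 0, 0.0033]}, {}]'| sed -n '2p;4p'
python3 -m pendant '[{"d": [0, 0, 0.0033]}, {}]'| sed -n '2p;4p'
```

```text
t 7.7167 pos [ 0.558  -0.1006  0.2085] psi 1.375 F [-0.5  0.2 -0.9] grip 19.995909333229065 open 0.0439
shift [ 0.0003 -0.0001  0.0065] rot [-0.005 -0.     0.001]
tool_pos: [0.5591, -0.101, 0.2077]
contact_force: [-0.8, -0.4, -0.7]
tool_pos: [0.5588, -0.1009, 0.2051]
contact_force: [-0.5, -0.3, -0.9]
tool_pos: [0.5587, -0.1009, 0.2037]
contact_force: [-0.4, 0.6, -1.5]
```

Converted, 0.001 m / 0.3 = 0.0033.

```bash

for i in 1 2 3; do python3 -m pendant '[{"d": [0, 0, 0.0033]}, {}]'| sed -n '2p;4p'; done
```

```text
tool_pos: [0.5587, -0.1009, 0.2025]
contact_force: [-0.1, 0.3, -1.0]
tool_pos: [0.5587, -0.1009, 0.2023]
contact_force: [-2.7, 0.9, 4.6]
tool_pos: [0.5587, -0.1009, 0.2022]
contact_force: [-3.8, 0.2, 12.5]
```

```bash

python3 -m pendant '[{}, {}, {}, {}]' 0.065 | tail -3
python3 -m pendant '[{"d": [0, 0, -0.0667]}, {"d": [0, 0, -0.1333]}, {"d": [0, 0, -0.1333]}, {}, {}]'
python3 snap.py w5
python3 to.py .564 .2322 .3 1.54
```

```text
contact_force: [0.6, -0.0, -0.5]
opening: 0.0632
grip_force: 0.0
time: 9.63
tool_pos: [0.5593, -0.1011, 0.3031]
tool_rot: [3.136, 0.001, 1.374]
contact_force: [0.1, 0.2, -1.0]
opening: 0.0651
grip_force: 0.0
w5 9.6833 [ 0.5587 -0.1009  0.3012] [3.14015224e+00 2.38511930e-04 1.37386696e+00] 309.70691628693146 [[0.981, -0.19, -0.05, 0.574], [-0.196, -0.941, -0.274, -0.027], [0.005, 0.279, -0.96, 0.283], [0.0, 0.0, 0.0, 1.0]]
t 9.6833 pos [ 0.5587 -0.1009  0.3012] psi 1.374 F [ 0.4  0.4 -0.8] grip 0.0 open 0.065
shift [ 0.3277 -0.06    0.001 ] rot [ 0.001  0.    -0.166]
```

Converted, 0.04 m / 0.3 = 0.1333, -0.01 m / 0.3 = -0.0333, -0.09 rad / 1.5708 = -0.0573.

```bash

python3 -m pendant '[{"d": [0.1333, -0.0333, 0], "turn_vec": [0, 0, -0.0573]}, {"d": [0.1333, -0.0333, 0], "turn_vec": [0, 0, -0.0573]}, {"d": [0.1333, -0.0333, 0]}, {"d": [0.1333, -0.0333, 0]}, {"d": [0.1333, 0, 0]}, {"d": [0.1333, 0, 0]}, {"d": [0.0667, 0, 0]}, {}]' | head -3
python3 snap.py w6
python3 - <<'E'
import cv2,numpy as np
i=cv2.imread("pics/w6.png");j=cv2.imread("pics/w5.png")
a=cv2.resize(i[60:360,220:420],None,fx=2,fy=2,interpolation=cv2.INTER_CUBIC);b=cv2.resize(j[60:360,220:420],None,fx=2,fy=2,interpolation=cv2.INTER_CUBIC)
cv2.imwrite("pics/w6c.png",np.hstack([a,b]))
E
```

```text
time: 10.35
tool_pos: [0.5332, 0.1654, 0.2988]
tool_rot: [-3.139, -0.0, 1.558]
w6 10.4 [0.5334 0.1633 0.2988] [-3.13838420e+00  6.65382882e-04  1.55765026e+00] 309.70691628693146 [[1.0, -0.011, -0.007, 0.534], [-0.013, -0.961, -0.277, 0.241], [-0.004, 0.278, -0.961, 0.279], [0.0, 0.0, 0.0, 1.0]]
```

View pics/w6c.png

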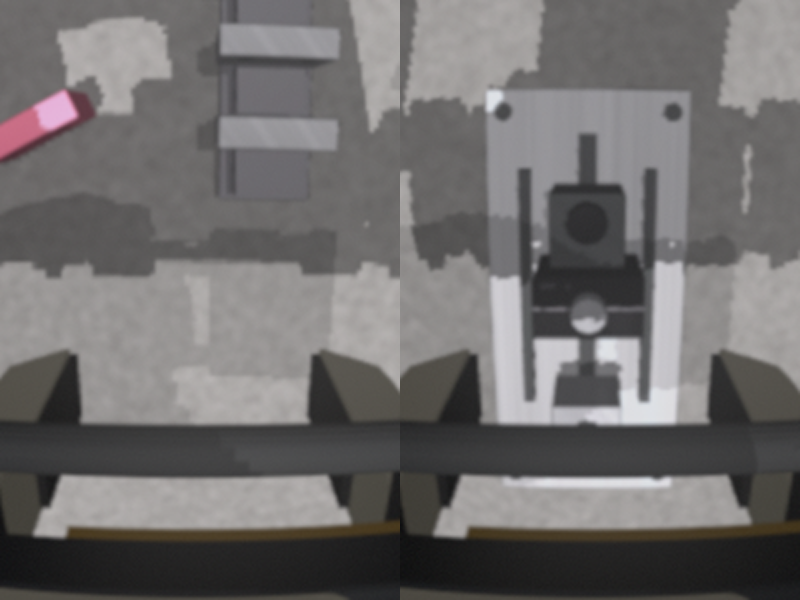

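Left: the grey spacer tops in the rack are centred at crop (279,134) and (280,41); the pink look-alike is off to the left. Right: the housing stands upright against the stop, with barrel at (588,313) and back edge at y≈338.

```bash
python3 - <<'E'
from h import *
c=dict(np.load("pics/w6.npz"));e=dict(np.load("pics/w5.npz"));w2=dict(np.load("pics/w2.npz"))
f=lambda u,v:(220+(u+.5)/2-.5,60+(v+.5)/2-.5)
for n,cs in(("s1",[(221,117),(336,121),(338,151),(219,148)]),("s2",[(221,25),(338,28),(339,57),(220,54)])):
    P=np.array([onz(c,*f(*x),.054,True) for x in cs]);d=P[1]-P[0];g=P[2]-P[3]
    print(n,P.mean(0).round(4),np.linalg.norm(d).round(4),np.linalg.norm(P[2]-P[1]).round(4),np.arctan2(d[1],d[0]).round(3),np.arctan2(g[1],g[0]).round(3))
q=(400+197.5/4-.5,80+217/4-.5)
print("tri s1",tri([ray(c,*f(278.5,134),True),ray(w2,*q,True)]))
O=np.array([.555,-.1155]);yaw=-.197;X=np.array([np.cos(yaw),np.sin(yaw)]);Y=np.array([-X[1],X[0]])
for n,p,z in(("backL",(531-400,338),.052),("backR",(646-400,338),.052),("barrel",(588-400,313),.062),("jawL",(554-400,404),.046),("stopR",(626-400,268),.046)):
    w=onz(e,*f(*p),z,True)[:2]-O;print(n,(w@X).round(4),(w@Y).round(4))
E
python3 to.py .5635 .229 .199 1.545
```

```text
s1 [0.5634 0.2324 0.054 ] 0.0421 0.0111 -0.023 -0.018
s2 [0.5639 0.2666 0.054 ] 0.0425 0.0108 -0.001 -0.005
tri s1 (array([0.56326407, 0.23218508, 0.05383176]), np.float64(0.00014005406128229288))
backL -0.0231 0.0013
backR 0.0229 0.0012
barrel -0.0002 0.0152
jawL -0.015 -0.0314
stopR 0.0148 0.0285
t 10.4 pos [0.5334 0.1633 0.2988] psi 1.558 F [ 0.2 -0.2 -0.3] grip 0.0 open 0.0652
shift [0.0661 0.0295 0.0997] rot [-0.003  0.001  0.013]
```

Converted, 0.033 m / 0.3 = 0.11, 0.03 m / 0.3 = 0.1.

```bash

python3 -m pendant '[{"d": [0.11, 0.05, 0]}, {"d": [0.11, 0.0483, 0]}, {"d": [0, 0, 0.1]}, {"d": [0, 0, 0.0667]}, {}, {}]' >/dev/null
python3 to.py .5634 .229 .199 1.559
```

```text
t 10.9 pos [0.5646 0.2256 0.2489] psi 1.553 F [ 0.2  0.3 -0.6] grip 0.0 open 0.0651
shift [ 0.0035 -0.001   0.0499] rot [-0.004  0.002 -0.006]
```

Converted, 0.02 m / 0.3 = 0.0667, 0.01 m / 0.3 = 0.0333, -0.006 rad / 1.5708 = -0.0038.

```bash

python3 -m pendant '[{"d": [0.0117, -0.0033, 0.0667], "turn_vec": [0, 0, -0.0038]}, {"d": [0, 0, 0.0667]}, {"d": [0, 0, 0.0333]}, {}, {}]' >/dev/null
python3 to.py .5634 .229 .199 1.559
python3 -m pendant '[{}, {}, {}, {}, {}, {}]' 0.03 20 | tail -3
python3 to.py .5634 .229 .199 1.559
python3 -m pendant '[{"d": [0, 0, -0.0333]}, {"d": [0, 0, -0.0667]}, {"d": [0, 0, -0.1]}, {"d": [0, 0, -0.1333]}, {}, {}]'|tail -4
python3 to.py .5535 -.1230 .30 1.374
```

```text
t 11.3167 pos [0.5642 0.2299 0.2014] psi 1.559 F [0.5 0.5 0.4] grip 0.0 open 0.0647
shift [-0.0009 -0.0008  0.0024] rot [0. 0. 0.]
contact_force: [-1.6, -0.5, 5.4]
opening: 0.0436
grip_force: 20.0
t 11.8167 pos [0.564  0.2305 0.2015] psi 1.56 F [-1.6 -0.5  5.4] grip 20.001477599143982 open 0.0436
shift [-0.0015 -0.0006  0.0025] rot [ 0.001 -0.     0.001]
tool_rot: [3.136, -0.001, 1.56]
contact_force: [-0.1, -0.2, -1.5]
opening: 0.0437
grip_force: 20.0
t 12.3167 pos [0.5642 0.2307 0.3037] psi 1.56 F [-0.1 -0.2 -1.5] grip 19.999050199985504 open 0.0437
shift [-0.3538 -0.0069  0.0031] rot [ 0.005 -0.002  0.186]
```

Converted, -0.04 m / 0.3 = -0.1333, -0.007 m / 0.3 = -0.0233.

```bash

python3 -m pendant '[{"d": [-0.1333, 0, 0]}, {"d": [-0.1333, 0, 0]}, {"d": [-0.1333, 0, 0]}, {"d": [-0.1333, 0, 0]}, {"d": [-0.1333, 0, 0]}, {"d": [-0.1333, 0, 0]}, {"d": [-0.1333, 0, 0]}, {"d": [-0.1333, -0.0233, 0]}]' >/dev/null
python3 -m pendant '[{"d": [-0.1133, 0, 0], "turn_vec": [0, 0, 0.0573]}, {"turn_vec": [0.0032, 0, 0.0611]}, {}, {}]' >/dev/null
python3 to.py .5531 -.1251 .2055 1.374
```

```text
t 13.3167 pos [ 0.5525 -0.1234  0.2995] psi 1.376 F [-0.1  0.6  0.1] grip 19.999619722366333 open 0.0439
shift [-0.0016  0.0016  0.094 ] rot [-0.008 -0.     0.002]
```

Converted, 0.03 m / 0.3 = 0.1, 0.015 m / 0.3 = 0.05, -0.003 rad / 1.5708 = -0.0019.

```bash

python3 -m pendant '[{"d": [-0.0033, 0.0033, 0.1], "turn_vec": [-0.0019, 0, 0]}, {"d": [0, 0, 0.1]}, {"d": [0, 0, 0.05]}, {}, {}]' >/dev/null
python3 to.py .5531 -.1251 .2055 1.374
python3 -m pendant '[{"d": [0, 0, 0.01]}, {"d": [0, 0, 0.0067]}, {}, {}]' >/dev/null
python3 to.py .5531 -.1251 .2055 1.374
```

```text
t 13.7333 pos [ 0.5534 -0.1233  0.225 ] psi 1.377 F [ 0.7 -0.1 -0.3] grip 19.999170899391174 open 0.0438
shift [-0.0018  0.0002  0.0195] rot [-0.005 -0.     0.003]
t 14.0667 pos [ 0.5536 -0.1246  0.2214] psi 1.374 F [-0.   0.2 -0.2] grip 19.99923884868622 open 0.0438
shift [-0.0006 -0.0004  0.0159] rot [-0.001  0.     0.   ]
```

Converted, 0.006 m / 0.3 = 0.02, 0.005 m / 0.3 = 0.0167.

```bash

python3 -m pendant '[{"d": [-0.0033, 0, 0.02]}, {"d": [0, 0, 0.0167]}, {"d": [0, 0, 0.0067]}, {}]' | sed -n '2p;4p'
for i in 1 2 3; do python3 -m pendant '[{"d": [0, 0, 0.0033]}, {}]'| sed -n '2p;4p'; done
```

```text
tool_pos: [0.5529, -0.1256, 0.2068]
contact_force: [-0.4, -0.2, -0.3]
tool_pos: [0.5532, -0.1256, 0.2065]
contact_force: [0.4, 0.4, -1.0]
tool_pos: [0.5533, -0.1256, 0.2057]
contact_force: [-0.2, 0.1, -0.6]
tool_pos: [0.5532, -0.1256, 0.2056]
contact_force: [-3.0, 0.8, 6.1]
```

Careful with the scale: shifts go in shares of 0.3 m and turns go in shares of 90 degrees. That gives: -0.04 m / 0.3 = -0.1333, -0.02 m / 0.3 = -0.0667, -0.095 rad / 1.5708 = -0.0605.

```bash

python3 -m pendant '[{}, {}, {}, {}]' 0.065 | tail -3
python3 -m pendant '[{"d": [0, 0, -0.0667]}, {"d": [0, 0, -0.1333]}, {"d": [0, 0, -0.1333]}, {}]' >/dev/null
python3 snap.py w7
python3 -m pendant '[{"d": [0.1333, -0.0333, 0], "turn_vec": [0, 0, -0.0573]}, {"d": [0.1333, -0.0333, 0], "turn_vec": [0, 0, -0.0605]}, {"d": [0.1333, 0, 0]}, {"d": [0.1333, 0, 0]}, {"d": [0.1333, 0, 0]}, {"d": [0.1333, 0, 0]}, {"d": [0.1333, 0, 0]}, {"d": [0.1333, 0, 0]}]' >/dev/null
python3 -m pendant '[{"d": [0.1333, 0, 0]}, {}, {}]' >/dev/null
python3 to.py .564 .264 .2 1.562
python3 - <<'E'
import cv2
i=cv2.imread("pics/w7.png");cv2.imwrite("pics/w7c.png",cv2.resize(i[60:360,220:420],None,fx=2,fy=2,interpolation=cv2.INTER_CUBIC))
E
```

```text
contact_force: [0.5, 0.3, -0.8]
opening: 0.0632
grip_force: 0.0
w7 15.6167 [ 0.5545 -0.126   0.309 ] [3.13452056e+00 1.76871023e-03 1.37389259e+00] 309.70691628693146 [[0.981, -0.191, -0.045, 0.57], [-0.196, -0.941, -0.277, -0.053], [0.011, 0.28, -0.96, 0.292], [0.0, 0.0, 0.0, 1.0]]
t 16.5333 pos [0.5484 0.2384 0.3033] psi 1.563 F [-0.1 -0.4 -0.4] grip 0.0 open 0.065
shift [0.0258 0.0158 0.1032] rot [-0.004  0.001  0.001]
```

View pics/w7c.png

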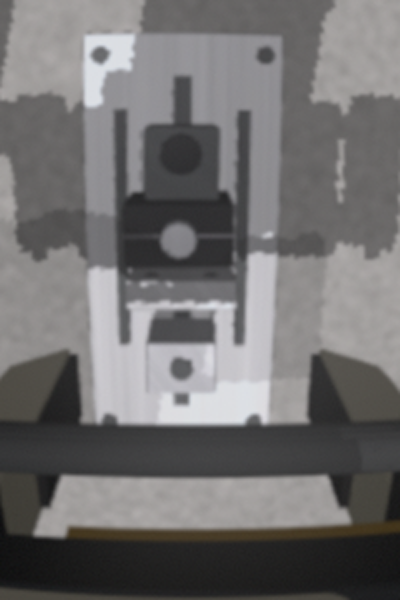

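The spacer stands behind the housing, with its top at crop y≈282–302 and the jaw's top from y≈343. I grasp the second spacer now.

Converted, 0.03 m / 0.3 = 0.1, 0.026 m / 0.3 = 0.0867.

```bash
python3 - <<'E'
from h import *
e=dict(np.load("pics/w7.npz"))
f=lambda u,v:(220+(u+.5)/2-.5,60+(v+.5)/2-.5)
O=np.array([.555,-.1155]);yaw=-.197;X=np.array([np.cos(yaw),np.sin(yaw)]);Y=np.array([-X[1],X[0]])
for n,p,z in(("barrel",(179,240),.062),("hback",(179,269),.052),("spF",(179,281),.058),("spB L",(125,303),.058),("spB R",(236,303),.058),("jaw front",(181,343),.046),("jaw back",(181,391),.046),("stopfront",(181,199),.046)):
    w=onz(e,*f(*p),z,True)[:2]-O;print(n,(w@X).round(4),(w@Y).round(4))
E
python3 -m pendant '[{"d": [0.0867, 0.0527, 0]}, {"d": [0, 0, 0.1]}, {"d": [0, 0, 0.1]}, {}, {}, {}]' >/dev/null
python3 to.py .564 .264 .2 1.562
```

```text
barrel -0.0013 0.0155
hback -0.0015 0.0015
spF -0.0014 -0.0018
spB L -0.023 -0.0108
spB R 0.0212 -0.0109
jaw front -0.001 -0.0327
jaw back -0.0012 -0.0554
stopfront -0.0006 0.0289
t 17.0333 pos [0.5658 0.2612 0.2458] psi 1.557 F [-0.2 -0.8  0.3] grip 0.0 open 0.065
shift [ 0.0028 -0.0018  0.0458] rot [-0.001 -0.    -0.005]
```

Converted, 0.02 m / 0.3 = 0.0667, 0.004 m / 0.3 = 0.0133, -0.004 rad / 1.5708 = -0.0025.

```bash

python3 -m pendant '[{"d": [0.0083, -0.006, 0.0667], "turn_vec": [0, 0, -0.0025]}, {"d": [0, 0, 0.0667]}, {"d": [0, 0, 0.0133]}, {}, {}]' >/dev/null
python3 to.py .564 .264 .2015 1.562
python3 -m pendant '[{}, {}, {}, {}, {}, {}]' 0.03 20 | tail -3
python3 to.py .564 .264 .2015 1.562
python3 -m pendant '[{"d": [0, 0, -0.0333]}, {"d": [0, 0, -0.0667]}, {"d": [0, 0, -0.1]}, {"d": [0, 0, -0.1333]}, {}, {}]'|tail -4
python3 to.py .5502 -.1396 .30 1.374
```

```text
t 17.45 pos [0.5639 0.2646 0.2024] psi 1.562 F [-1.1  1.  -0.3] grip 0.0 open 0.0653
shift [-0.0006  0.0001  0.0009] rot [ 0.    -0.001  0.   ]
contact_force: [-0.8, -0.8, 5.3]
opening: 0.0443
grip_force: 20.0
t 17.95 pos [0.5635 0.2648 0.2015] psi 1.563 F [-0.8 -0.8  5.3] grip 20.000953674316406 open 0.0443
shift [-0.0008  0.0005 -0.    ] rot [-0.001 -0.     0.001]
tool_rot: [3.138, -0.002, 1.563]
contact_force: [0.3, -1.3, -1.5]
opening: 0.0438
grip_force: 20.0
t 18.45 pos [0.5639 0.2649 0.3037] psi 1.563 F [ 0.3 -1.3 -1.5] grip 19.99957948923111 open 0.0438
shift [-0.4046 -0.0105  0.003 ] rot [ 0.003 -0.002  0.189]
```

Converted, -0.04 m / 0.3 = -0.1333, -0.01 m / 0.3 = -0.0333.

```bash

python3 -m pendant '[{"d": [-0.1333, 0, 0]}, {"d": [-0.1333, 0, 0]}, {"d": [-0.1333, 0, 0]}, {"d": [-0.1333, 0, 0]}, {"d": [-0.1333, 0, 0]}, {"d": [-0.1333, 0, 0]}, {"d": [-0.1333, 0, 0]}, {"d": [-0.1333, -0.0333, 0]}]' >/dev/null
python3 -m pendant '[{"d": [-0.1333, 0, 0]}, {"d": [-0.1333, 0, 0], "turn_vec": [0, 0, 0.0605]}, {"d": [-0.0167, 0, 0], "turn_vec": [0, 0, 0.0598]}, {}, {}]' >/dev/null
python3 to.py .5502 -.1396 .2055 1.374
python3 -m pendant '[{"d": [0, 0, 0.1]}, {"d": [0, 0, 0.1]}, {}, {}, {}]' >/dev/null
python3 to.py .5502 -.1396 .2055 1.374
```

```text
t 19.5333 pos [ 0.5493 -0.1402  0.2995] psi 1.375 F [-0.2  0.9 -0.8] grip 20.00015527009964 open 0.0438
shift [0.0007 0.0013 0.094 ] rot [-0.005 -0.001  0.001]
t 19.95 pos [ 0.5502 -0.1392  0.2417] psi 1.377 F [-0.5 -0.5  0.1] grip 19.999583065509796 open 0.0437
shift [-0.0004  0.0001  0.0362] rot [-0.001  0.     0.003]
```

Converted, 0.015 m / 0.3 = 0.05, 0.01 m / 0.3 = 0.0333, 0.002 rad / 1.5708 = 0.0013.

```bash

python3 -m pendant '[{"d": [0, 0, 0.05], "turn_vec": [0, 0, 0.0013]}, {"d": [0, 0, 0.0333]}, {"d": [0, 0, 0.0167]}, {"d": [0, 0, 0.01]}, {}, {}]' | sed -n '2p;4p'
python3 to.py .5502 -.1396 .2055 1.374
for i in 1 2 3; do python3 -m pendant '[{"d": [0, 0, 0.0033]}, {}]'| sed -n '2p;4p'; done
```

```text
tool_pos: [0.5498, -0.1402, 0.2082]
contact_force: [-0.1, 0.1, 0.1]
t 20.45 pos [ 0.5498 -0.1402  0.2082] psi 1.372 F [-0.1  0.1  0.1] grip 19.999653697013855 open 0.044
shift [0.0007 0.0003 0.0027] rot [-0.001  0.    -0.002]
tool_pos: [0.5497, -0.1402, 0.2071]
contact_force: [1.0, -0.5, -0.8]
tool_pos: [0.5496, -0.1402, 0.2058]
contact_force: [0.7, -0.6, -0.9]
tool_pos: [0.5496, -0.1402, 0.2055]
contact_force: [-1.1, 1.5, 5.4]
```

Converted, -0.04 m / 0.3 = -0.1333, -0.02 m / 0.3 = -0.0667.

```bash

python3 -m pendant '[{}, {}, {}, {}]' 0.065 | tail -3
python3 -m pendant '[{"d": [0, 0, -0.0667]}, {"d": [0, 0, -0.1333]}, {"d": [0, 0, -0.1333]}, {}]' >/dev/null
python3 snap.py w8
python3 -m pendant '[{"d": [-0.1, 0, 0]}, {"d": [-0.1, 0, 0]}, {}, {}, {}, {}]' 0 20 | tail -2
python3 to.py .538 -.2008 .203 1.374
python3 - <<'E'
import cv2
i=cv2.imread("pics/w8.png");cv2.imwrite("pics/w8c.png",cv2.resize(i[60:360,220:420],None,fx=2,fy=2,interpolation=cv2.INTER_CUBIC))
E
```

```text
contact_force: [-0.0, 0.3, -0.5]
opening: 0.0634
grip_force: 0.0
w8 21.6667 [ 0.5509 -0.1405  0.309 ] [3.13448861e+00 2.01555458e-03 1.37186011e+00] 309.70691628693146 [[0.98, -0.193, -0.046, 0.566], [-0.198, -0.94, -0.277, -0.067], [0.01, 0.281, -0.96, 0.292], [0.0, 0.0, 0.0, 1.0]]
opening: 0.0296
grip_force: 0.0
t 22.1667 pos [ 0.5379 -0.1982  0.3041] psi 1.372 F [-0.1  0.2  0.6] grip 0.0 open 0.0296
shift [-0.0026  0.0009  0.1011] rot [-0.003 -0.    -0.002]
```

View pics/w8c.png

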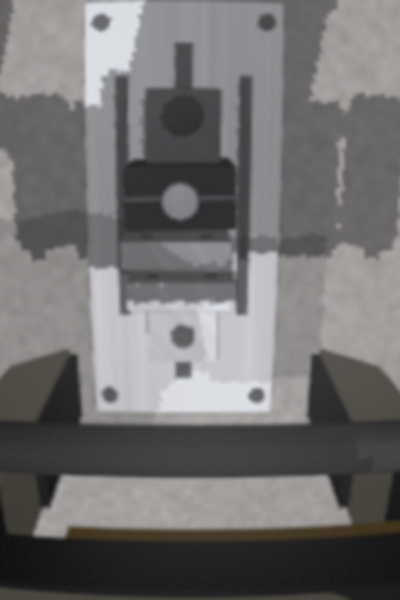

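Both spacers stand upright between the housing and the jaw, with tops at crop y≈241–269 and 282–303, and the jaw's top starts at y≈310. I go behind the jaw with the fingers closed.

Converted, 0.03 m / 0.3 = 0.1, 0.02 m / 0.3 = 0.0667.

```bash

python3 -m pendant '[{"d": [-0.0267, 0.0033, 0.0667]}, {"d": [0, 0, 0.1]}, {"d": [0, 0, 0.1]}, {"d": [0, 0, 0.0333]}, {"d": [0, 0, 0.0267]}, {}, {}]'
python3 to.py .538 -.2008 .203 1.374
```

```text
time: 22.75
tool_pos: [0.5377, -0.2068, 0.2076]
tool_rot: [-3.141, 0.001, 1.372]
contact_force: [0.3, 0.2, 0.1]
opening: 0.0004
grip_force: 0.0
t 22.75 pos [ 0.5377 -0.2068  0.2076] psi 1.372 F [0.3 0.2 0.1] grip 0.0 open 0.0004
shift [ 0.006  -0.0009  0.0046] rot [-0.001  0.001 -0.002]
```

Converted, 0.005 m / 0.3 = 0.0167, -0.001 m / 0.3 = -0.0033.

```bash

python3 -m pendant '[{"d": [0.0167, -0.0033, 0.0133]}, {"d": [0.0167, 0, 0]}, {"d": [0.0167, 0, 0]}, {}]' | sed -n '2p;4p'
for i in 1 2 3; do python3 -m pendant '[{"d": [0.0067, 0, 0]}, {"d": [0.0067, 0, 0]}, {}]' | sed -n '2p;4p'; done
python3 to.py .558 -.1003 .203 1.374
```

```text
tool_pos: [0.5394, -0.191, 0.2034]
contact_force: [0.0, 0.4, 0.4]
tool_pos: [0.54, -0.1879, 0.2029]
contact_force: [-0.2, -0.3, -0.2]
tool_pos: [0.5407, -0.184, 0.2027]
contact_force: [-0.2, 0.5, 0.2]
tool_pos: [0.5415, -0.1803, 0.2027]
contact_force: [-1.3, -2.0, -0.3]
t 23.8333 pos [ 0.5415 -0.1803  0.2027] psi 1.372 F [-1.3 -2.  -0.3] grip 0.9851180389523506 open 0.0003
shift [ 0.0817  0.0004 -0.0003] rot [-0.002  0.001 -0.002]
```

Converted, 0.0015 m / 0.3 = 0.005.

```bash

for i in 1 2; do python3 -m pendant '[{"d": [0.005, 0, 0]}, {"d": [0.005, 0, 0]}, {}]' | sed -n '2p;4p'; done
for i in 1 2 3; do python3 -m pendant '[{"d": [0.0033, 0, 0]}, {}]' | sed -n '2p;4p'; done
```

```text
tool_pos: [0.5421, -0.1774, 0.2027]
contact_force: [0.5, -2.6, -0.9]
tool_pos: [0.5427, -0.1743, 0.2027]
contact_force: [-0.4, -3.3, -0.7]
tool_pos: [0.5429, -0.1735, 0.2027]
contact_force: [-0.2, -3.7, -1.8]
tool_pos: [0.5431, -0.1725, 0.2027]
contact_force: [-0.3, -3.3, -0.6]
tool_pos: [0.5433, -0.1715, 0.2027]
contact_force: [0.9, -3.9, -0.5]
```

Converted, 0.001 m / 0.3 = 0.0033.

```bash

for i in 1 2 3 4; do python3 -m pendant '[{"d": [0.0033, 0, 0]}, {}]' | sed -n '2p;4p'; done
```

```text
tool_pos: [0.5435, -0.1708, 0.2027]
contact_force: [-1.5, -5.9, -1.5]
tool_pos: [0.5435, -0.1705, 0.2028]
contact_force: [-1.7, -9.5, -1.8]
tool_pos: [0.5436, -0.1703, 0.2028]
contact_force: [-3.2, -13.6, -1.3]
tool_pos: [0.5436, -0.17, 0.2028]
contact_force: [-4.6, -17.6, -2.5]
```

```bash

python3 -m pendant '[{}, {}, {}, {}]' | sed -n '2p;4p'
python3 snap.py w9
python3 - <<'E'
import cv2,numpy as np
from cell import robot
i=cv2.imread("pics/w9.png");c=robot.read_camera("scene")["image"][:,:,::-1]
a=cv2.resize(i[60:360,170:470],(400,400));b=cv2.resize(c[140:240,240:340],(400,400),interpolation=cv2.INTER_CUBIC)
cv2.imwrite("pics/w9c.png",np.hstack([a,b]))
E
```

```text
tool_pos: [0.5436, -0.17, 0.2028]
contact_force: [-5.5, -16.8, -1.1]
w9 25.8833 [ 0.5436 -0.1701  0.2028] [-3.13996904  0.00459983  1.37188696] 309.70691628693146 [[0.98, -0.189, -0.058, 0.558], [-0.198, -0.94, -0.277, -0.096], [-0.002, 0.283, -0.959, 0.182], [0.0, 0.0, 0.0, 1.0]]
```

View pics/w9c.png

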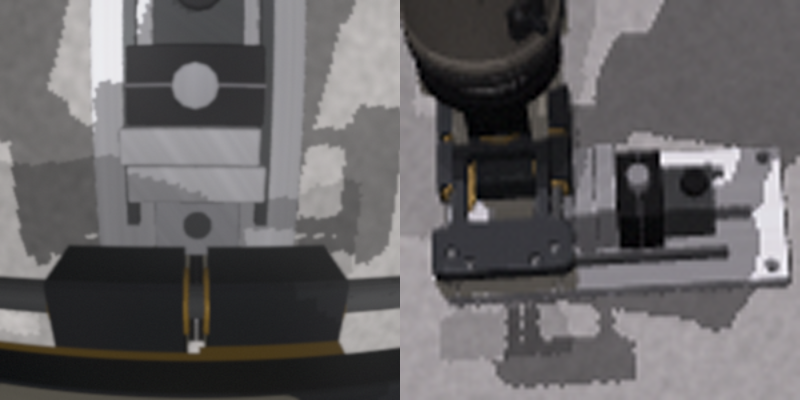

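The whole stack (housing, two spacers, jaw) is closed up, square and centred within about 1 mm, with the barrel at (195,85) and plates at y≈146 and 184. The push holds at about 17 N after roughly 12 mm of travel, well short of the 19 mm end, so I hand in.

```bash
python3 -c "
from cell import robot
print(robot.hand_in())"
```

```text
the job is handed in; nothing more can be done
None
```

I handed the job in with the housing and two spacers squeezed square against the stop, the arm still holding the jaw with about 17 N after roughly 12 of its 19 mm of travel; the reel, pliers and jar were not touched, and the hand-in gave no verdict.

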